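# Slide the notebook out over the shelf's edge

## Task

The black notebook lies flat on the low wooden desk shelf, too wide to be taken from above, so bring it to where it can be picked up by its edge: with the fingertips, slowly slide it toward the robot until 4 cm of it (give or take 1 cm) sticks out over the shelf's front edge, with its long side parallel to that edge. Only push or drag it: do not lift it or let it fall. Leave the clip tin, the tape roll and the eraser on the shelf where they are.

Things in the scene. Friction and masses are not known exactly. Their poses are not given: they have to be found in the camera images.
- desk_shelf: Low shelf of light wood that stands on the desk, fixed: a board 300 mm deep (its x) by 540 mm wide (its y), 15 mm thick, on panel legs; its flat top is 60 mm above the desk. Origin: centre of its footprint, on the desk top. Its -x side is the front, the long edge nearest the robot; its yaw varies.
- shelf_front (a point): Middle of the shelf's front edge, at the height of its top. Axes as the shelf: -x points out over the edge, y runs along the edge.
- notebook: Black spiral-bound notebook (binding along its back side) lying flat and loose on the shelf, about 210 mm (its x) by 150 mm (its y), edge 12 mm high where it can be pushed 0.18 to 0.36 kg. Origin: centre of its underside. Its -y long side faces the shelf's front, its +y long side the back (when square, its x points along the shelf's -y). It starts wholly on the shelf, up to 17 degrees from square, its front side 40 to 110 mm behind the edge.
- notebook_front (a point): Middle of the notebook's front long side, at its underside (75 mm from the notebook's origin along its -y). How far it lies beyond shelf_front along the shelf's -x is the overhang.
- notebook_back (a point): Middle of the notebook's back long side, at its underside (72 mm from the notebook's origin along its +y): the solid side to push on (the visible binding stands some 5 mm farther out and gives no resistance). Free board lies behind it.
- clip_tin: Round tin with a green lid, 69 mm across, 27 mm high, loose on the shelf beside the notebook. Origin: centre of its underside. To be left alone.
- tape_roll: Roll of tan tape lying flat, 93 mm across, 48 mm high, loose on the shelf beside the notebook. Origin: centre of its underside. To be left alone.
- eraser: Blue and white eraser, 20 x 46 x 13 mm, loose near a rear corner of the shelf. Origin: centre of its underside. To be left alone.

How it is judged:
By the outcome, as a careful person would: the job done as asked, in the order asked, and still so for the second after the job is handed in, with the robot touching nothing.
It also fails if it takes over 38 s, if anything falls off the work surface, if the arm or the gripper's body presses on something with over 40 N, if the wrist force passes 120 N, or if a joint passes its speed limit or range.

## Robot

A 6-joint arm with a two-finger parallel gripper is mounted at the origin on the work surface; the furniture and walls round the work are solid. World frame = base frame: x ahead of the robot, y to its left, z up, the work surface at z = 0. Lengths are in m, angles in rad, forces in N, time in s.
With the tool pointing down it reaches from about 0.325 to 0.9 m from the base axis. Payload 6.1 kg.
Tool frame: the origin (TCP) lies at the very end of the fingers, on their centre line; the grasp point (between the pads) lies 19 mm behind it (arm.tcp_to_grasp is the distance from the TCP to the grasp point, in m); z points along the fingers, y is the direction in which the jaws open and shut (so a half turn about z gives the same grasp; the last joint's range is limited). The gripper opens to 87 mm and grips with 3 to 60 N. Pads are 19 mm wide; open, the fingers measure 117 mm over their backs; the gripper's body (75 mm by 190 mm) begins 51 mm behind the grasp point.
Start: joints at [-1.336, 0.22, 1.526, -0, 1.395, -0.126], TCP at [0.221, -0.585, 0.223] pointing down, gripper open.
Joint ranges: [-2.98, 2.98], [-0.91, 2.08], [0.09, 2.57], [-1.24, 4.39], [0.2, 2.65], [-2.68, 2.68]. Speed limits (rad/s): [2.57, 2.57, 3.01, 3.14, 3.14, 3.14].

## Interface

Orientations are given as a 3x3 rotation matrix whose columns are the frame's x, y, z axes.
In Python, from cell import arm, imaging, workorder gives the robot as it stands.
- The arm moves only by the tool servo_tool, never from a script. Its argument "commands" is a list of rows, each a list of 7 numbers: the shift along the world's x, y, z in m, then the turn, a rotation vector about the world's x, y, z in degrees, then the closure, from 0 (fully open) to 1 (shut). In form: [[x, y, z, wx, wy, wz, grip], ...]. A call has 1 to 5 rows; each row is the pose to reach, as a shift and turn from the pose commanded when the call began; what a row does not reach only later rows make up. A row lasts 1/10 s, in which the tool goes at most 50 mm and 8.59 degrees, less where a joint would pass 70% of its speed; a pose out of reach is approached as far as the arm can. A call with a gripper value outside its range is refused whole. The fingers move at their own pace and stop on an object; the grip force is fixed at half the most. Time passes only in rows, so rows that repeat a pose let the fingers close. It gives the time, the measured TCP pose, the force and the opening at its end, in the units of the state.
- arm.sense(): the state, without advancing time (a new reading comes with each control period).
- imaging.read_camera(name): name is "side" or "top" or "wrist"; returns the picture (420x560x3 uint8, red, green, blue); there is no depth.
- imaging.camera_params(name): a dict with "K" (3x3 intrinsics, pixels), "origin" and "orientation" of the camera in the world. Camera axes: x right, y up, looking along -z (the intrinsics and any distortion apply to the point x, -y, -z); pixel columns grow to the right and rows downward; lengths in m; the calibration is good to about 2 mm. A picture is of the moment at which its call begins: read the wrist's pose just before it. camera_params takes no time and is no camera call; for the wrist camera it gives the pose at the moment of the call.
- workorder.sign_off(): hands the job in, once; it reports no verdict.
The state is a dict: "t": time; "joint_pos": joint angles; "qd": joint speeds; "tau": joint torques, N m; "eef_pos": TCP position; "tool_rot": TCP orientation; "ft_force": force on the tool from outside, world axes, zero at the start; "ft_torque": the same for the moment, N m; "opening": finger opening in m.
Only numpy, scipy, OpenCV 4.12 (cv2) and the standard library are available. Lean on these libraries where they do the work, as an engineer would, in place of code of your own. Each camera call takes 0.05 s, during which the arm holds its last target. There are 200 camera calls.

## Working session

There is one attempt and no reset: what is moved stays moved. The work goes in short steps, Python scripts to look and compute and a tool call to move; the robot and the scene stay as the last step left them, time stands still between calls to the robot, and variables do not carry over. Pictures are saved under pics/ and viewed, on a budget of 10 in all, crops included, one or two more only if the job needs it, and the job is handed in when it is done.

Besides the shell and the picture viewer there is one more tool, called after "Request:" as name(argument=value, ...), one argument or row to a line, values as JSON. servo_tool: Moves the arm, as the interface text tells. Its arguments: {"type":"object","properties":{"commands":{"type":"array","items":{"type":"array","items":{"type":"number"}}}},"required":["commands"]}

```bash
mkdir -p pics
cat > h.py <<'E'
import numpy as np, cv2
from cell import arm, imaging, workorder
def snap(n,f):
    p=imaging.camera_params(n); im=imaging.read_camera(n); cv2.imwrite(f,cv2.cvtColor(im,cv2.COLOR_RGB2BGR)); return im,p
def ray(p,u,v,z):
    K=np.array(p['K']); d=np.linalg.solve(K,[u,v,1]); d=np.array(p['orientation'])@(d*[1,-1,-1]); o=np.array(p['origin'])
    return o+d*(z-o[2])/d[2]
def proj(p,X):
    c=np.array(p['orientation']).T@(np.array(X)-p['origin']); q=np.array(p['K'])@(c*[1,-1,-1]); return q[:2]/q[2]
E
python3 - <<'E'
from h import *
for n in('top','side'):
    im,p=snap(n,f'pics/{n}0.png'); print(n,p)
print(arm.sense())
E
```

```text
top {'K': array([[539.08510479,   0.        , 278.69499574],
       [  0.        , 539.08510479, 212.38137439],
       [  0.        ,   0.        ,   1.        ]]), 'origin': array([0.31469256, 0.10611377, 1.08160079]), 'orientation': array([[-4.85778454e-03,  9.72745835e-01, -2.31823085e-01],
       [-9.99987976e-01, -4.57013367e-03,  1.77785419e-03],
       [ 6.69937779e-04,  2.31828934e-01,  9.72756340e-01]])}
side {'K': array([[457.09190601,   0.        , 279.07042937],
       [  0.        , 457.09190601, 210.263823  ],
       [  0.        ,   0.        ,   1.        ]]), 'origin': array([ 1.03591396, -0.5432019 ,  0.46097963]), 'orientation': array([[ 0.80522534, -0.25075826,  0.53733831],
       [ 0.59243344,  0.37871383, -0.71105446],
       [-0.02519467,  0.89089625,  0.45350755]])}
{'t': 0.1, 'joint_pos': array([-1.33612072e+00,  2.21166343e-01,  1.52747514e+00,  3.02286385e-05,
        1.39471488e+00, -1.26068777e-01]), 'qd': array([ 0.00078004, -0.00180128, -0.00143902, -0.00120301, -0.00017111,
        0.00036482]), 'tau': array([ 9.10314302e-04, -4.95943415e+01, -3.88521802e+01,  7.01352325e-02,
        5.15678676e-02, -4.13217731e-05]), 'eef_pos': array([ 0.22050128, -0.58421953,  0.22154625]), 'tool_rot': array([[ 9.35636263e-01,  3.52965492e-01, -3.81165048e-04],
       [ 3.52965608e-01, -9.35634711e-01,  1.72228439e-03],
       [ 2.51275707e-04, -1.74596988e-03, -9.99998444e-01]]), 'ft_force': array([ 0.49756166, -0.11048644,  0.74749782]), 'ft_torque': array([ 0.01696021,  0.02380537, -0.02183116]), 'opening': 0.08717243468588848}
```

View pics/top0.png

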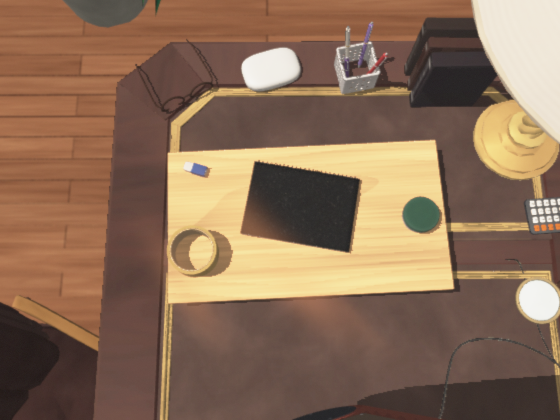

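View pics/side0.png

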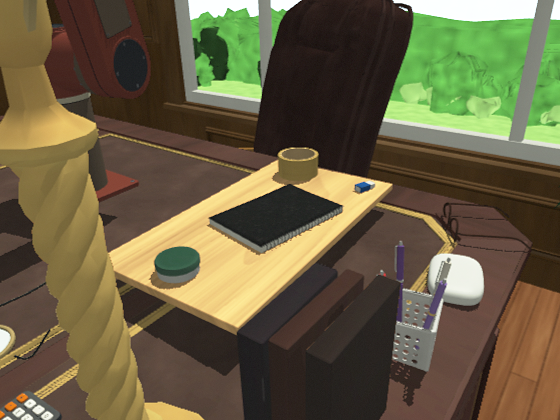

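The top view shows the shelf with corners about (168,153), (437,141), (453,290), (168,303). The notebook corners are about (255,162), (360,178), (349,251), (241,235), with the tin at (421,214), the tape at (193,251) and the eraser at (197,169). I'll enlarge this to read the edges.

Run:
```python
from h import *
im=cv2.imread('pics/top0.png'); c=im[130:315,160:460]
cv2.imwrite('pics/c1.png',cv2.resize(c,None,fx=2.6667,fy=2.6667,interpolation=cv2.INTER_CUBIC))
p=imaging.camera_params('top')
for n,u,v,z in [('sBL',168,153,.06),('sBR',437,141,.06),('sFR',453,290,.06),('sFL',168,303,.06),('nBL',255,162,.072),('nBR',360,178,.072),('nFR',349,250,.072),('nFL',241,234,.072),('tin',421,213,.087),('tape',193,250,.108),('eras',197,169,.073)]: print(n,ray(p,u,v,z).round(4))
```

```text
sBL [0.6813 0.3251 0.06  ]
sBR [ 0.7043 -0.215   0.06  ]
sFR [ 0.4063 -0.2234  0.06  ]
sFL [0.3847 0.3124 0.06  ]
nBL [0.6575 0.1504 0.072 ]
nBR [ 0.6237 -0.055   0.072 ]
nFR [ 0.4814 -0.0285  0.072 ]
nFL [0.5133 0.1764 0.072 ]
tin [ 0.5492 -0.1656  0.087 ]
tape [0.4768 0.2612 0.108 ]
eras [0.6433 0.264  0.073 ]
```

View pics/c1.png

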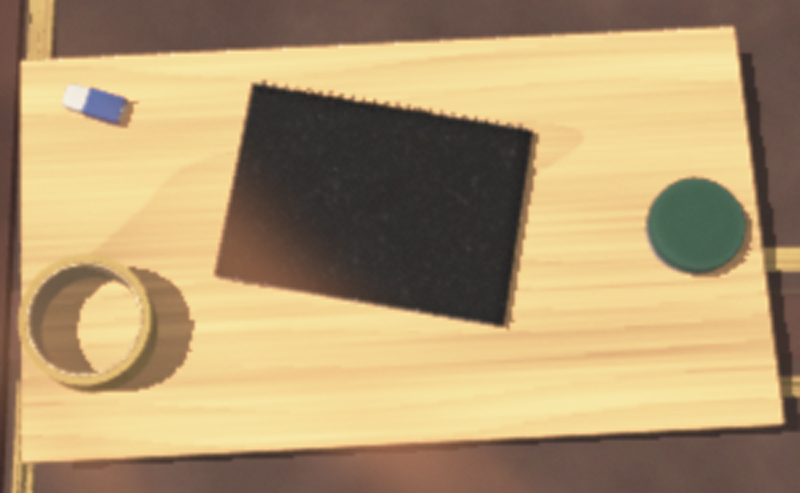

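Shelf yaw is about +2.4° and the notebook is about −9.1°, so it is 11.5° off square. Its front is 103 mm behind the edge, and the sizes I measured match those given. Plan: open the fingers along the shelf's y, lower them behind the notebook at about (0.680, 0.065), and push along the shelf's −x. The left finger touches first, which squares the notebook.

Request:
servo_tool(
  commands=[
    [0.016, 0.045, 0.006, 0, 0, -3.7, 0],
    [0.032, 0.09, 0.012, 0, 0, -7.4, 0],
    [0.048, 0.135, 0.018, 0, 0, -11, 0],
    [0.064, 0.18, 0.024, 0, 0, -14.6, 0],
    [0.08, 0.225, 0.03, 0, 0, -18.3, 0],
  ],
)

```text
t: 0.6
eef_pos: [0.3008, -0.3577, 0.2522]
tool_rot: [[0.999, 0.038, -0.0], [0.038, -0.999, 0.001], [-0.0, -0.001, -1.0]]
ft_force: [1.0, 0.2, -0.2]
opening: 0.087
```

Request:
servo_tool(
  commands=[
    [0.012, 0.048, 0, 0, 0, 0, 0],
    [0.024, 0.096, 0, 0, 0, 0, 0],
    [0.036, 0.144, 0, 0, 0, 0, 0],
    [0.048, 0.192, 0, 0, 0, 0, 0],
    [0.06, 0.24, 0, 0, 0, 0, 0],
  ],
)

```text
t: 1.1
eef_pos: [0.3604, -0.1178, 0.2524]
tool_rot: [[0.999, 0.041, 0.0], [0.041, -0.999, -0.0], [0.0, 0.0, -1.0]]
ft_force: [0.7, 0.1, -0.7]
opening: 0.087
```

Request:
servo_tool(
  commands=[
    [0.02, 0.036, 0, 0, 0, 0, 0],
    [0.04, 0.072, 0, 0, 0, 0, 0],
    [0.06, 0.108, 0, 0, 0, 0, 0],
    [0.08, 0.144, 0, 0, 0, 0, 0],
    [0.1, 0.18, 0, 0, 0, 0, 0],
  ],
)

```text
t: 1.6
eef_pos: [0.4609, 0.0621, 0.2523]
tool_rot: [[0.999, 0.042, -0.0], [0.042, -0.999, -0.0], [-0.0, 0.0, -1.0]]
ft_force: [0.9, -0.2, 0.2]
opening: 0.0874
```

Request:
servo_tool(
  commands=[
    [0.044, 0.001, 0, 0, 0, 0, 0],
    [0.088, 0.002, 0, 0, 0, 0, 0],
    [0.132, 0.003, 0, 0, 0, 0, 0],
    [0.176, 0.004, 0, 0, 0, 0, 0],
    [0.22, 0.005, 0, 0, 0, 0, 0],
  ],
)

```text
t: 2.1
eef_pos: [0.682, 0.0655, 0.2516]
tool_rot: [[0.999, 0.042, -0.001], [0.042, -0.999, 0.0], [-0.001, -0.0, -1.0]]
ft_force: [-0.5, 0.0, -0.0]
opening: 0.0869
```

Request:
servo_tool(
  commands=[
    [0, 0, -0.04, 0, 0, 0, 0],
    [0, 0, -0.08, 0, 0, 0, 0],
    [0, 0, -0.12, 0, 0, 0, 0],
    [0, 0, -0.15, 0, 0, 0, 0],
    [0, 0, -0.155, 0, 0, 0, 0],
  ],
)

```text
t: 2.6
eef_pos: [0.6764, 0.0653, 0.0912]
tool_rot: [[0.999, 0.041, -0.01], [0.041, -0.999, 0.0], [-0.01, -0.001, -1.0]]
ft_force: [0.3, -0.1, -0.6]
opening: 0.0873
```

Run:
```python
from h import *
a,pa=snap('wrist','pics/w1.png'); s,ps=snap('side','pics/s1.png')
print(pa['origin'],arm.sense()['eef_pos'])
S=cv2.imread('pics/s1.png'); W=cv2.imread('pics/w1.png')
c=cv2.resize(S[120:330,120:400],None,fx=1.43,fy=1.43)
cv2.imwrite('pics/m1.png',np.vstack([cv2.resize(W,(400,300)),c[:300,:400]]))
```

```text
[0.75406436 0.06712616 0.25270564] [0.67961695 0.06525464 0.09620439]
```

View pics/m1.png

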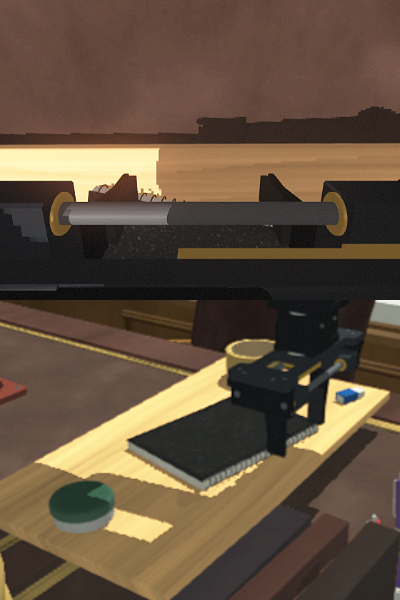

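The wrist and side views show both open fingers behind the bound side, with the eraser clear of them. The calculated gap at the left finger is about 15 mm, so I'll lower gently.

Request:
servo_tool(
  commands=[
    [0, 0, -0.008, 0, 0, 0, 0],
    [0, 0, -0.016, 0, 0, 0, 0],
    [0, 0, -0.024, 0, 0, 0, 0],
    [0, 0, -0.031, 0, 0, 0, 0],
    [0, 0, -0.031, 0, 0, 0, 0],
  ],
)

```text
t: 3.2
eef_pos: [0.6796, 0.0652, 0.0651]
tool_rot: [[0.999, 0.041, -0.002], [0.041, -0.999, 0.0], [-0.002, -0.0, -1.0]]
ft_force: [-0.6, -0.1, 0.5]
opening: 0.0868
```

Request:
servo_tool(
  commands=[
    [-0.004, -0.0002, 0, 0, 0, 0, 0],
    [-0.008, -0.0003, 0, 0, 0, 0, 0],
    [-0.012, -0.0005, 0, 0, 0, 0, 0],
    [-0.016, -0.0007, 0, 0, 0, 0, 0],
    [-0.02, -0.0008, 0, 0, 0, 0, 0],
  ],
)

```text
t: 3.7
eef_pos: [0.6607, 0.0645, 0.067]
tool_rot: [[0.999, 0.041, 0.001], [0.041, -0.999, 0.0], [0.001, -0.0, -1.0]]
ft_force: [1.2, 1.1, 0.1]
opening: 0.0869
```

Request:
servo_tool(
  commands=[
    [-0.004, -0.0002, 0, 0, 0, 0, 0],
    [-0.008, -0.0003, 0, 0, 0, 0, 0],
    [-0.012, -0.0005, 0, 0, 0, 0, 0],
    [-0.016, -0.0007, 0, 0, 0, 0, 0],
    [-0.02, -0.0008, 0, 0, 0, 0, 0],
  ],
)

```text
t: 4.2
eef_pos: [0.6406, 0.0637, 0.0668]
tool_rot: [[0.999, 0.041, 0.001], [0.041, -0.999, 0.0], [0.001, -0.0, -1.0]]
ft_force: [2.1, 0.7, 1.3]
opening: 0.0869
```

Request:
servo_tool(
  commands=[
    [-0.004, -0.0002, 0, 0, 0, 0, 0],
    [-0.008, -0.0003, 0, 0, 0, 0, 0],
    [-0.012, -0.0005, 0, 0, 0, 0, 0],
    [-0.016, -0.0007, 0, 0, 0, 0, 0],
    [-0.02, -0.0008, 0, 0, 0, 0, 0],
  ],
)

```text
t: 4.7
eef_pos: [0.6204, 0.0628, 0.0666]
tool_rot: [[0.999, 0.041, 0.0], [0.041, -0.999, 0.0], [0.0, -0.0, -1.0]]
ft_force: [1.8, 1.0, 1.8]
opening: 0.0871
```

Run:
```python
from h import *
snap('top','pics/t2.png'); im=cv2.imread('pics/t2.png'); c=im[130:315,160:460]
cv2.imwrite('pics/c2.png',cv2.resize(c,None,fx=2.6667,fy=2.6667,interpolation=cv2.INTER_CUBIC))
```

```text
(no output)
```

View pics/c2.png

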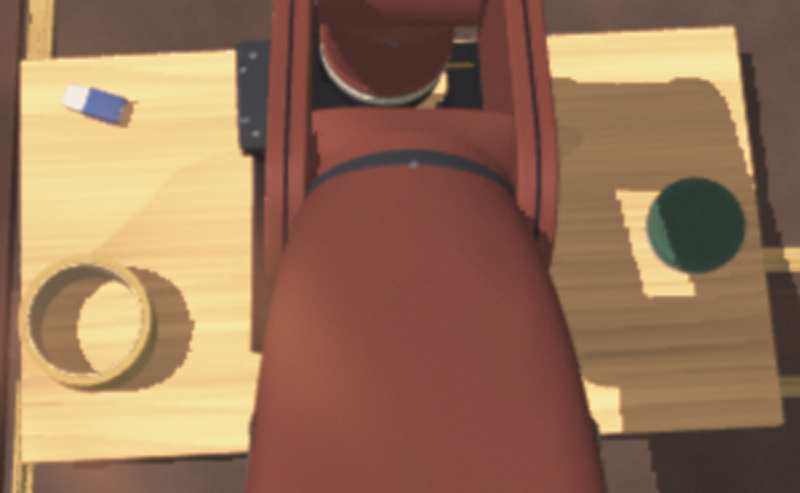

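The arm hides most of the notebook, but its left side (crop x≈252) now runs parallel to the shelf's side, so it has squared up. Tin, tape and eraser have not moved. I'll push on, stopping short of the target.

Request:
servo_tool(
  commands=[
    [-0.004, -0.0002, 0, 0, 0, 0, 0],
    [-0.008, -0.0003, 0, 0, 0, 0, 0],
    [-0.012, -0.0005, 0, 0, 0, 0, 0],
    [-0.016, -0.0007, 0, 0, 0, 0, 0],
    [-0.02, -0.0008, 0, 0, 0, 0, 0],
  ],
)

```text
t: 5.25
eef_pos: [0.6001, 0.0619, 0.0664]
tool_rot: [[0.999, 0.042, -0.0], [0.042, -0.999, -0.0], [-0.0, 0.0, -1.0]]
ft_force: [1.6, 0.7, 0.2]
opening: 0.0872
```

Request:
servo_tool(
  commands=[
    [-0.004, -0.0002, 0, 0, 0, 0, 0],
    [-0.008, -0.0003, 0, 0, 0, 0, 0],
    [-0.012, -0.0005, 0, 0, 0, 0, 0],
    [-0.016, -0.0007, 0, 0, 0, 0, 0],
    [-0.02, -0.0008, 0, 0, 0, 0, 0],
  ],
)

```text
t: 5.75
eef_pos: [0.5801, 0.0612, 0.0664]
tool_rot: [[0.999, 0.041, -0.0], [0.041, -0.999, -0.0], [-0.0, 0.0, -1.0]]
ft_force: [1.6, -0.5, -1.4]
opening: 0.0869
```

Request:
servo_tool(
  commands=[
    [-0.004, -0.0002, 0, 0, 0, 0, 0],
    [-0.008, -0.0003, 0, 0, 0, 0, 0],
    [-0.012, -0.0005, 0, 0, 0, 0, 0],
    [-0.016, -0.0007, 0, 0, 0, 0, 0],
    [-0.02, -0.0008, 0, 0, 0, 0, 0],
  ],
)

```text
t: 6.25
eef_pos: [0.5603, 0.0604, 0.0665]
tool_rot: [[0.999, 0.041, -0.0], [0.041, -0.999, -0.0], [-0.0, 0.0, -1.0]]
ft_force: [1.2, -0.8, -0.6]
opening: 0.0869
```

Request:
servo_tool(
  commands=[
    [-0.004, -0.0002, 0, 0, 0, 0, 0],
    [-0.008, -0.0003, 0, 0, 0, 0, 0],
    [-0.012, -0.0005, 0, 0, 0, 0, 0],
    [-0.016, -0.0007, 0, 0, 0, 0, 0],
    [-0.02, -0.0008, 0, 0, 0, 0, 0],
  ],
)

```text
t: 6.75
eef_pos: [0.5403, 0.0596, 0.0666]
tool_rot: [[0.999, 0.041, 0.0], [0.041, -0.999, -0.0], [0.0, 0.0, -1.0]]
ft_force: [1.2, 0.4, -0.9]
opening: 0.0869
```

Request:
servo_tool(
  commands=[
    [-0.004, -0.0002, 0, 0, 0, 0, 0],
    [-0.008, -0.0003, 0, 0, 0, 0, 0],
    [-0.012, -0.0005, 0, 0, 0, 0, 0],
    [-0.015, -0.0006, 0, 0, 0, 0, 0],
    [-0.015, -0.0006, 0, 0, 0, 0, 0],
  ],
)

```text
t: 7.25
eef_pos: [0.5251, 0.059, 0.0666]
tool_rot: [[0.999, 0.041, -0.0], [0.041, -0.999, -0.0], [-0.0, 0.0, -1.0]]
ft_force: [-0.3, -0.3, 0.1]
opening: 0.0868
```

Run:
```python
from h import *
_,p=snap('side','pics/s3.png'); im=cv2.imread('pics/s3.png'); c=im[140:290,90:350]
cv2.imwrite('pics/c3.png',cv2.resize(c,None,fx=3,fy=3,interpolation=cv2.INTER_CUBIC))
print(arm.sense()['eef_pos'])
```

```text
[0.52527935 0.05905037 0.06659075]
```

View pics/c3.png

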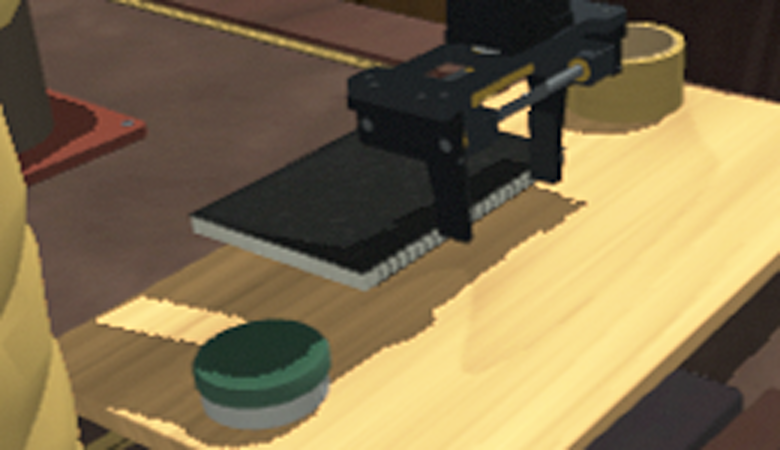

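The side view shows the notebook's right front corner (crop (192,217)) past the shelf edge, and its right rear bottom corner at (370,290). Everything else is undisturbed. Now to turn these into overhang.

Run:
```python
from h import *
p=imaging.camera_params('side'); F=np.array([.3955,.0445]); a=np.radians(2.4); R=np.array([[np.cos(a),np.sin(a)],[-np.sin(a),np.cos(a)]])
for n,x,y,z in[('front top',192,217,.072),('front bot',195,232,.06),('back bot',370,290,.06),('back top',360,275,.072),('edge A',63,352,.06),('edge B',255,253,.06),('edge C',150,306,.06)]:
    w=ray(p,90+x/3,140+y/3,z)[:2]; print(n,w.round(4),(R@(w-F)).round(4))
print('tcp',R@(arm.sense()['eef_pos'][:2]-F))
```

```text
front top [ 0.3829 -0.0709] [-0.0174 -0.1147]
front bot [ 0.381  -0.0691] [-0.0192 -0.1129]
back bot [ 0.5251 -0.0601] [ 0.1251 -0.11  ]
back top [ 0.5236 -0.0653] [ 0.1234 -0.115 ]
edge A [ 0.4317 -0.2034] [ 0.0258 -0.2492]
edge B [ 0.4343 -0.0669] [ 0.0341 -0.1129]
edge C [ 0.4318 -0.1447] [ 0.0283 -0.1906]
tcp [0.13027481 0.00910301]
```

The edge as I read it in the side view disagrees with the top view by about 30 mm, so I'll overlay the top-derived shelf outline on the side picture to find out why.

Run:
```python
from h import *
p=imaging.camera_params('side'); 
def ov(f,box,k):
    im=cv2.imread(f); x0,y0,x1,y1=box; c=cv2.resize(im[y0:y1,x0:x1],None,fx=k,fy=k,interpolation=cv2.INTER_CUBIC)
    C=[(.6813,.3251),(.7043,-.215),(.4063,-.2234),(.3847,.3124)]
    q=[((proj(p,[*w,.06])-[x0,y0])*k) for w in C]; print(np.array(q).round())
    cv2.polylines(c,[np.int32(q)],True,(0,0,255),1); return c
cv2.imwrite('pics/c4.png',ov('pics/side0.png',(90,140,400,340),2.5))
```

```text
[[749. 106.]
 [352. 464.]
 [  3. 295.]
 [465.  45.]]
```

View pics/c4.png

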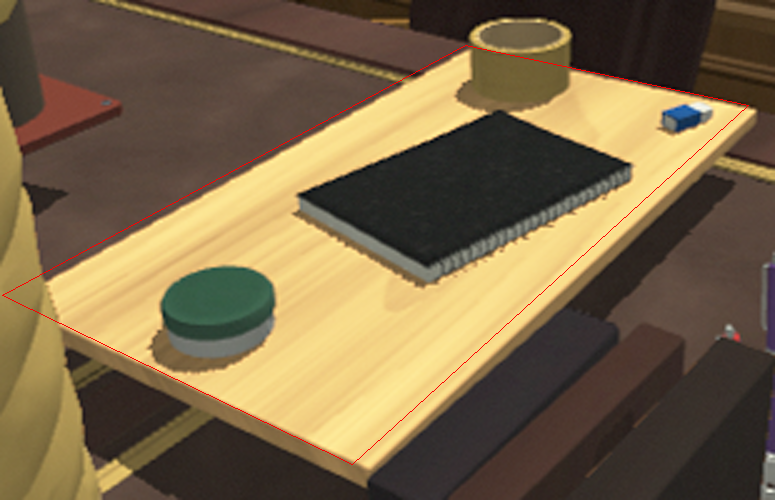

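The outline fits to within 2–3 px, and the oblique side view magnifies that to almost 10 mm along x. My side "edge" reading was simply poor. Within a single camera, or from TCP plus notebook size, the overhang is about 26–28 mm. I'll push another 11 mm, back off, lift, and check from the top camera unobstructed.

Request:
servo_tool(
  commands=[
    [-0.003, -0.0001, 0, 0, 0, 0, 0],
    [-0.006, -0.0002, 0, 0, 0, 0, 0],
    [-0.009, -0.0004, 0, 0, 0, 0, 0],
    [-0.011, -0.0005, 0, 0, 0, 0, 0],
    [-0.011, -0.0005, 0, 0, 0, 0, 0],
  ],
)

```text
t: 7.8
eef_pos: [0.5143, 0.0585, 0.0666]
tool_rot: [[0.999, 0.041, -0.0], [0.041, -0.999, -0.0], [-0.0, 0.0, -1.0]]
ft_force: [0.0, -0.4, -0.1]
opening: 0.0872
```

Request:
servo_tool(
  commands=[
    [0.005, 0.0002, 0, 0, 0, 0, 0],
    [0.015, 0.0006, 0, 0, 0, 0, 0],
    [0.025, 0.001, 0, 0, 0, 0, 0],
    [0.025, 0.001, 0.02, 0, 0, 0, 0],
    [0.025, 0.001, 0.05, 0, 0, 0, 0],
  ],
)

```text
t: 8.3
eef_pos: [0.5387, 0.0596, 0.1148]
tool_rot: [[0.999, 0.041, -0.005], [0.041, -0.999, 0.0], [-0.005, -0.0, -1.0]]
ft_force: [-1.1, 0.6, 0.1]
opening: 0.087
```

Request:
servo_tool(
  commands=[
    [0, 0, 0.045, 0, 0, 0, 0],
    [0, 0, 0.09, 0, 0, 0, 0],
    [0, 0, 0.135, 0, 0, 0, 0],
    [-0.02, -0.04, 0.135, 0, 0, 0, 0],
    [-0.04, -0.08, 0.135, 0, 0, 0, 0],
  ],
)

```text
t: 8.8
eef_pos: [0.5012, -0.0209, 0.254]
tool_rot: [[0.999, 0.044, 0.004], [0.044, -0.999, -0.001], [0.004, 0.001, -1.0]]
ft_force: [-0.1, -1.7, 0.2]
opening: 0.0869
```

Request:
servo_tool(
  commands=[
    [-0.02, -0.045, 0, 0, 0, 0, 0],
    [-0.04, -0.09, 0, 0, 0, 0, 0],
    [-0.06, -0.135, 0, 0, 0, 0, 0],
    [-0.08, -0.18, 0, 0, 0, 0, 0],
    [-0.1, -0.225, 0, 0, 0, 0, 0],
  ],
)

```text
t: 9.3
eef_pos: [0.3991, -0.2475, 0.252]
tool_rot: [[0.999, 0.041, 0.001], [0.041, -0.999, -0.0], [0.001, 0.0, -1.0]]
ft_force: [0.4, -0.1, 0.2]
opening: 0.0873
```

Request:
servo_tool(
  commands=[
    [-0.01, -0.045, 0, 0, 0, 0, 0],
    [-0.02, -0.09, 0, 0, 0, 0, 0],
    [-0.03, -0.135, 0, 0, 0, 0, 0],
    [-0.04, -0.18, 0, 0, 0, 0, 0],
    [-0.05, -0.225, 0, 0, 0, 0, 0],
  ],
)

```text
t: 9.8
eef_pos: [0.3492, -0.473, 0.2515]
tool_rot: [[0.999, 0.041, 0.0], [0.041, -0.999, -0.0], [0.0, 0.0, -1.0]]
ft_force: [1.1, -0.5, 0.8]
opening: 0.0871
```

Run:
```python
from h import *
snap('top','pics/t5.png'); im=cv2.imread('pics/t5.png'); c=im[140:340,160:460]
cv2.imwrite('pics/c5.png',cv2.resize(c,None,fx=2.6667,fy=2.6667,interpolation=cv2.INTER_CUBIC))
```

```text
(no output)
```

View pics/c5.png

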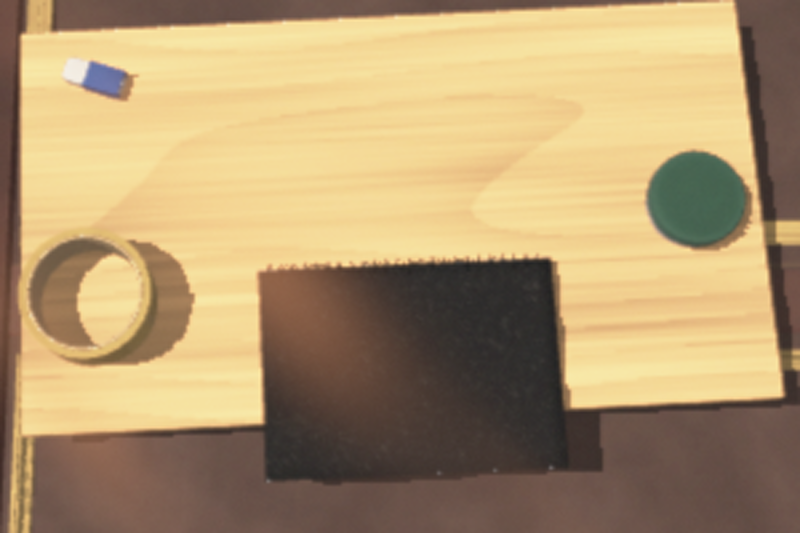

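The top view is clear of the arm. Notebook front corners are at crop (267,480) and (568,468), and the rear binding line is (260,270)–(550,259). The shelf's front edge runs (20,436)–(785,398). Tin, tape and eraser are where they were.

Run:
```python
from h import *
p=imaging.camera_params('top'); k=2.66667
f=lambda x,y,z: ray(p,160+(x+.5)/k-.5,140+(y+.5)/k-.5,z)[:2]
A,B=f(20,436,.06),f(785,398,.06); e=(A-B)/np.linalg.norm(A-B); n=np.array([e[1],-e[0]]); M=(A+B)/2
print('yaw',np.degrees(np.arctan2(-e[0],e[1])),'F',M)
for q in[(267,480),(568,468),(260,270),(550,259)]:
  for z in(.06,.072):
    w=f(*q,z); print(q,z,w.round(4),'sx',((w-M)@n).round(4))
# pixel gradient check of columns
g=cv2.cvtColor(cv2.imread('pics/t5.png'),cv2.COLOR_BGR2GRAY)
for u in(262,300,340,370): print(u,g[306:324,u])
for u in(250,385): print(u,g[285:304,u])
```

```text
yaw 2.5418441971438 F [0.39629914 0.04417839]
(267, 480) 0.06 [0.3532 0.1404] sx -0.0388
(267, 480) 0.072 [0.3527 0.14  ] sx -0.0393
(568, 468) 0.06 [ 0.3604 -0.07  ] sx -0.041
(568, 468) 0.072 [ 0.3598 -0.0679] sx -0.0414
(260, 270) 0.06 [0.5019 0.1459] sx 0.11
(260, 270) 0.072 [0.4997 0.1454] sx 0.1078
(550, 259) 0.06 [ 0.509  -0.0637] sx 0.1078
(550, 259) 0.072 [ 0.5067 -0.0617] sx 0.1056
262 [50 49 49 48 49 49 50 47 47 47 46 44 43 49 71 86 88 87]
300 [62 61 61 61 59 58 55 54 54 52 52 50 50 55 62 82 85 84]
340 [57 58 58 58 58 57 57 57 59 57 58 66 84 87 87 87 87 86]
370 [45 43 43 41 39 42 42 43 42 50 64 90 93 90 92 91 91 91]
250 [222 225 225 223 224 225 225 225 226 228 228 224 217 204 145  72  62  86
  89]
385 [216 217 218 220 221 221 218 168  83  59  77  79  79  80  82  83  82  81
  81]
```

Overhang is about 40 mm (39 on the left, 41 on the right), 0.5° from parallel, and the arm is clear. Signing off.

```bash
python3 -c "
from h import *
print(arm.sense()['t'], workorder.sign_off())"
```

```text
the job is handed in; nothing more can be done
9.85 None
```

The notebook now sticks out about 40 mm over the shelf's front edge, and I handed the job in at 9.85 s. I pushed it at about 40 mm/s with the two open fingertips on its back side, which squared it up, then backed off and moved the arm clear.

- **Overhang:** the final top picture, with the arm out of the way, gives 39 mm at the left corner and 41 mm at the right. That is about 0.5° from parallel. The final fingertip position plus the notebook's size gives about 37 mm, which agrees.
- **Other items:** the tin, tape roll and eraser sit at the same pixel positions as before. Force readings during the push stayed around 2 N.
- **Disagreement:** midway, the shelf edge I read in the oblique side view was about 30 mm off from the top view. Overlaying the shelf outline showed that reading was mostly my error, with about 10 mm left unexplained between the two cameras. I relied on the top view for the final check.

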